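Release the transit screw of the check scale

ROBOT

A 7-joint arm with a two-finger parallel gripper is mounted at the origin on a cart in front of the work surface, level with it; the furniture and walls round the work are solid. World frame = base frame: x ahead of the robot, y to its left, z up, the work surface at z = 0. Lengths are in mm, angles in degrees, forces in N, time in s.
With the tool pointing down it reaches from about 400 to 750 mm from the base axis. Payload 19.5 kg.
Tool frame: the origin (TCP) lies between the finger pads; the fingertips stand ahead of it and the grasp point (between the pads) lies 11 mm behind it (ctrl.nose_length is the z of the fingertips in the tool frame, in mm); z points along the fingers, y is the direction in which the jaws open and shut (so a half turn about z gives the same grasp; the last joint's range is limited). The gripper opens to 85 mm and grips with 20 to 120 N. Pads are 22 mm wide; open, the fingers measure 114 mm over their backs; the gripper's body (76 mm by 85 mm) begins 54 mm behind the grasp point. The pads swing forward as they close: fully open they stand 13 mm farther back than shut.
Start: joints at [-66.503, 40.479, -1.581, 85.061, 1.261, 54.483, -4.326], TCP at [251.021, 517.285, 239.268] pointing down, gripper open.
Joint ranges: [-155.06, 155.06], [-18.47, 123.98], [-90, 86.84], [0, 140.48], [-83.41, 263.41], [0, 116], [-161.91, 161.91]. Speed limits (degrees/s): [108.29, 108.29, 147.25, 147.25, 172.46, 172.46, 172.46].

INTERFACE

Orientations are given as [roll, pitch, yaw] about the fixed x, y, z axes, in that order (R = Rz(yaw) Ry(pitch) Rx(roll)).
In Python, from workcell import ctrl gives the robot as it stands. The module is installed in compiled form; this text tells all that it offers. Calls block until the motion is done:
- ctrl.move_to(position, orientation): joint-space move of the TCP to a pose.
- ctrl.line_to(position, speed=150, ori=None): straight line of the TCP; ori=None keeps the orientation; speed is the mean speed in mm/s.
- ctrl.move_joints(angles): joint-space move.
- ctrl.gripper_to(opening): opening from 0.0 (shut) to 1.0 (fully open); the grip force is fixed at half the most; returns when the fingers have stopped.
- ctrl.sleep(seconds).
- ctrl.inverse_kinematics(position, orientation): joint angles nearest the present ones, or None.
- ctrl.observe(): the state.
- ctrl.get_image(name): name is "scene" or "side" or "wrist"; returns a dict with "img" (400x640x3 uint8, blue, green, red), "depth" (400x640 float32, mm along the optical axis (not along the pixel's ray), 0 where there is no reading), "fx", "fy", "cx", "cy" (pixels), "xyz" and "orientation" of the camera in the world. Camera axes: x right, y down, z forward; pixel columns grow to the right and rows downward; lengths in mm; the calibration is good to about 2 mm. The wrist camera is an equidistant fisheye: a pixel r from the principal point sees the ray r / f radians off the axis. A picture is of the moment at which its call begins.
A pose or a line that the arm cannot do raises ctrl.PlanningError and nothing moves.
- ctrl.job_done(): hands the job in, once; it reports no verdict.
Trained networks look in a picture, given as the dict that the camera call returned (one of the last four; its "shot" number tells which), for a name from the list of things; names that differ only in an ending like _2 or _b are one class to them, and where a whole thing is asked for, a point or a joint stands for the part that bears it (a point fixed in the world has none). Each returns a list of dicts, best first, with "p" (0 to 1); they miss things now and then, are a little off and sometimes report something else, mostly with a low value. They report only what shows in the picture. A call takes as long as a camera call.
- ctrl.silhouettes(picture, label): "region" (400x640 bool, what is visible of it) and "xy" ([column, row] in pixels, amid what is visible of it).
The state is a dict: "time_s": time; "qpos": joint angles; "qvel": joint speeds; "joint_torque": joint torques, N m; "position": TCP position; "orientation": TCP orientation; "contact_force": force on the tool from outside, world axes, zero at the start; "moment": the same for the moment, N m; "finger_gap": opening from 0.0 (shut) to 1.0 (fully open).
Only numpy, scipy, OpenCV 4.12 (cv2) and the standard library are available. Lean on these libraries where they do the work, as an engineer would, in place of code of your own. Each camera call takes 0.05 s, during which the arm holds its last target.

TASK

Make the small check scale ready for weighing by undoing its transit screw: push the wings round anticlockwise (seen from above) with the fingertips, stroke after stroke, until the screw will go no further and the red-tipped wing points at the green dot. Only push the wings, do not pinch them; do not shift or lift the scale, leave the things round it where they are, and finish with the hand clear.

Things in the scene. Friction and masses are not known exactly. Their poses are not given: they have to be found in the camera images.
- check_scale: grey check scale standing loose on rubber feet, 2.2 kg; origin on the worktop under its deck, x away from its front strip of display and keys, z up. Base x -125 to +85, y -125 to +125 mm, deck 42 mm high. At y = +45 mm (x = 0) a round steel pan, 130 mm across, from 58 to 68 mm above the worktop: its edge is 40 mm from the screw's axis and blocks a finger there
- screw_axis (a point): on the transit screw's vertical axis at deck height (0, -60, 42 mm in the scale's frame). Hub 26 mm across, up to 23 mm above this point. Two opposite steel wings, 8 mm thick, reach 38 mm from the axis, sloping up outwards: from 12 to 33 mm out they fill at least the heights 14 to 29 mm above this point, and nowhere come lower than 6 or higher than 37 mm
- transit_screw (a joint): screw angle, rad, growing anticlockwise seen from above; firm stops at 0 and 6.1; it stays where it is left (friction 0.04 N m) and does not rise. The red-tipped wing's direction in the scale's frame (anticlockwise from x) is this value - 6.885; at 6.1 (undone) it points at the green dot on the deck, 50 mm from the axis, midway between the scale's +x and -y. It starts at 0.4 to 1.5
- red_tip (a point): outer end of the red-tipped wing, 36 mm from the screw's axis, on the middle plane of the wing
- red_wing_back: rear side of the red-tipped wing, the face to push against to undo the screw (28 mm long, 22 mm high); origin at the middle of the face, 21.5 mm from the axis
- red_wing_front: leading side of the red-tipped wing (the other face of it), 8 mm from its rear side; origin at the middle of the face
- plain_wing_back: rear side of the wing without red, the face to push against to undo the screw; origin at the middle of the face, 21.5 mm from the axis
- plain_wing_front: leading side of the wing without red, 8 mm from its rear side; origin at the middle of the face
- brass_weight: loose brass-coloured weight with a knob, 30 mm across, 40 mm high, a bystander; origin under its centre
- small_weight: loose smaller brass-coloured weight, 24 mm across, 32 mm high, a bystander; origin under its centre
- stapler: loose black stapler, 34 x 146 x 47 mm, a bystander; origin under its centre
- marker: loose white and black marker pen, 135 mm long, 16 mm thick, a bystander; origin under its centre

How it is judged (in metres and radians):
At the end, for the whole second after the job is handed in: The screw is undone: turned to within 0.2 rad of its anticlockwise stop (joint above 5.9) and at rest; the scale stands flat and still within 20 mm of where it stood; weights, stapler and marker are within 20 mm of where they stood (value of joint transit_screw above 5.9 rad and velocity of joint transit_screw between -0.05 and 0.05 rad/s and distance of each of check_scale, screw_axis, brass_weight, small_weight, stapler, marker from where it was at the start of the episode below 0.02 m and linear speed of check_scale below 0.01 m/s and angle between check_scale's own z axis and vertical below 0.03 rad); the robot touches nothing.
It fails at once if a wing is pinched (fingers press on both its sides at once, more than 2 N each) ((contact force between the fingers and red_wing_back above 2 N and contact force between the fingers and red_wing_front above 2 N) or (contact force between the fingers and plain_wing_back above 2 N and contact force between the fingers and plain_wing_front above 2 N)).
It fails at once if the scale is shifted by more than 20 mm, or lifted or tipped (distance of any of check_scale, screw_axis from where it was at the start of the episode above 0.02 m or height (world z) of check_scale above 0.006 m or angle between check_scale's own z axis and vertical above 0.06 rad).
It fails at once if a bystander is moved by more than 20 mm or lifted (distance of any of brass_weight, small_weight, stapler, marker from where it was at the start of the episode above 0.02 m).
It also fails if it takes over 51 s, if anything falls off the work surface, if the arm or the gripper's body presses on something with over 40 N, if the wrist force passes 120 N, or if a joint passes its speed limit or range.

## Working session

There is one attempt and no reset: what is moved stays moved. The work goes in short steps, each a Python script; the robot and the scene stay as the last script left them, time stands still between calls to the robot, and variables do not carry over. Pictures are saved under pics/ and viewed, and the job is handed in when it is done.

```bash
mkdir -p pics
python3 - <<'E'
from workcell import ctrl
import cv2,pickle
o=ctrl.observe();print(o, ctrl.nose_length)
for n in ("scene","side"):
    p=ctrl.get_image(n);cv2.imwrite(f"pics/{n}0.png",p["img"]);print(n,p["xyz"],p["orientation"],p["fx"],p["fy"],p["cx"],p["cy"])
    pickle.dump(p,open(f"{n}0.pkl","wb"))
E
```

```text
{'time_s': 0.0, 'qpos': array([-66.50453503,  40.51219069,  -1.58289857,  85.08292695,
         1.26096028,  54.48132494,  -4.32544135]), 'qvel': array([ 0.1173723 ,  0.01701418, -0.09135546,  0.01502929, -0.06093966,
        0.0451211 ,  0.00991817]), 'joint_torque': array([-1.20942503e-03, -8.83212733e+01,  1.23419747e+00, -2.36148870e+01,
        1.67392055e-02,  6.85699750e-03,  8.89859962e-05]), 'position': array([250.9162173 , 517.09991822, 238.85080414]), 'orientation': array([-1.79940926e+02,  1.81464876e-03,  1.54116366e+02]), 'contact_force': array([-0.89430557, -0.39285787,  0.23408432]), 'moment': array([-0.01540005, -0.05147691, -0.00500394]), 'finger_gap': 0.9955031117472661} 8.0
scene [ 140.01891262 -863.37515349  518.62102588] [-115.08552534   -0.95198785  -24.50500908] 396.82897608525633 396.82897608525633 316.8579622640753 191.8785415750527
side [-232.44698497  508.36070903 1076.27260413] [-1.36377251e+02 -5.66133063e-02 -1.24823612e+02] 464.7714897836692 464.7714897836692 318.0271470033567 206.5028681632143
```

View pics/scene0.png

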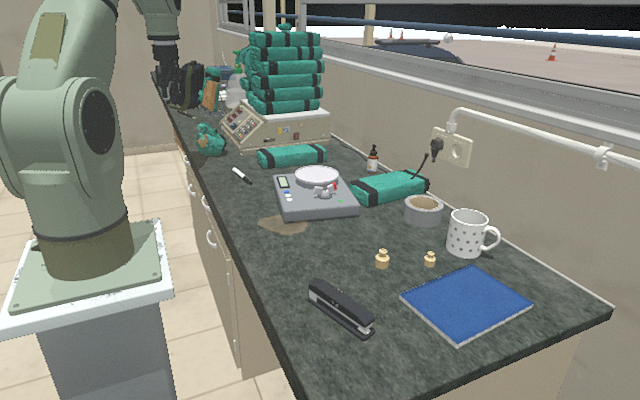

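View pics/side0.png

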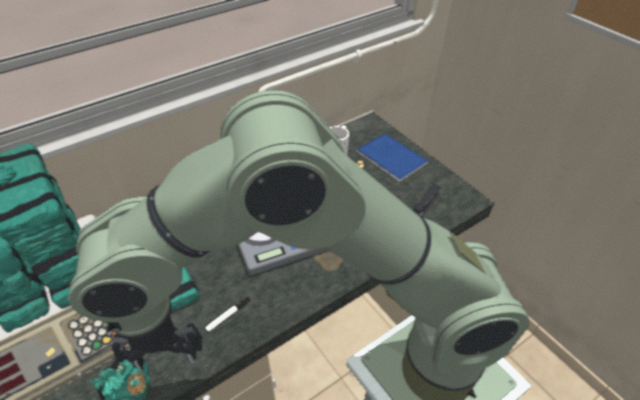

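The scale is at about (315,195) in the scene picture, with the screw at about (325,190) and its red tip near (335,185). The arm hides it in the side view. Next I'll locate things in 3D.

```bash
cat > h.py <<'E'
import numpy as np,cv2
from scipy.spatial.transform import Rotation as Ro
from workcell import ctrl
def Rm(o): return Ro.from_euler('xyz',o,degrees=True).as_matrix()
def cloud(p):
    d=p["depth"]; v,u=np.mgrid[0:400,0:640].astype(float)
    x=(u-p["cx"])/p["fx"]; y=(v-p["cy"])/p["fy"]
    c=np.stack([x*d,y*d,d],-1)
    return c@Rm(p["orientation"]).T+p["xyz"]
def cloud_w(p):
    d=p["depth"]; v,u=np.mgrid[0:400,0:640].astype(float)
    x=(u-p["cx"])/p["fx"]; y=(v-p["cy"])/p["fy"]
    r=np.hypot(x,y); s=np.where(r>1e-9,np.tan(np.minimum(r,1.5))/np.maximum(r,1e-9),1)
    c=np.stack([x*s*d,y*s*d,d],-1)
    return c@Rm(p["orientation"]).T+p["xyz"]
def proj_w(p,X):
    c=(np.atleast_2d(X)-p["xyz"])@Rm(p["orientation"])
    rr=np.hypot(c[:,0],c[:,1]); th=np.arctan2(rr,c[:,2]); k=th/np.maximum(rr,1e-9)
    return np.c_[c[:,0]*k*p["fx"]+p["cx"],c[:,1]*k*p["fy"]+p["cy"]]
def plane_w(p,uv,z):
    "ray of wrist pixel cut with height z"
    x=(uv[0]-p["cx"])/p["fx"]; y=(uv[1]-p["cy"])/p["fy"]; r=np.hypot(x,y)
    d=np.array([np.sin(r)*x/r,np.sin(r)*y/r,np.cos(r)]) if r>0 else np.array([0,0,1.])
    w=Rm(p["orientation"])@d; return p["xyz"]+w*(z-p["xyz"][2])/w[2]
E
python3 - <<'E'
from h import *
p=ctrl.get_image("scene"); C=cloud(p)
for l in ["check_scale","transit_screw","red_tip","red_wing_back","plain_wing_back","brass_weight","small_weight","stapler","marker"]:
    for s in ctrl.silhouettes(p,l)[:2]:
        m=s["region"]&(p["depth"]>0); q=C[m]
        print(l,round(s["p"],2),s["xy"],m.sum(),np.median(q,0).round(),np.percentile(q,2,0).round(),np.percentile(q,98,0).round())
        if l=="check_scale" and s["p"]>.5:
            t=q[(q[:,2]>36)&(q[:,2]<48)]
            r=cv2.minAreaRect(t[:,:2].astype(np.float32));print(r,cv2.boxPoints(r).round())
            t=q[(q[:,2]>60)];print("pan",t.mean(0))
cv2.imwrite("pics/s1.png",cv2.resize(p["img"][150:240,250:390],None,fx=5,fy=5,interpolation=cv2.INTER_CUBIC))
E
```

```text
check_scale 0.79 [313.1, 193.0] 3820 [554.  31.  44.] [451. -48.   2.] [664. 218.  70.]
((567.3569946289062, 86.04208374023438), (249.58343505859375, 208.1499481201172), 77.98297119140625) [[440. -14.]
 [643. -58.]
 [695. 186.]
 [492. 230.]]
pan [592.62205337 108.36462245  67.15278513]
transit_screw 0.73 [243.0, 175.6] 90 [420. 325.  15.] [408. 271.   8.] [433. 389.  19.]
transit_screw 0.58 [322.5, 192.7] 198 [575.  24.  64.] [543.  15.  44.] [609.  77.  77.]
red_tip 0.64 [322.0, 186.5] 192 [573.  24.  64.] [541.  15.  48.] [607.  30.  77.]
red_tip 0.25 [309.9, 196.3] 3678 [554.  30.  44.] [451. -48.  12.] [659. 198.  70.]
red_wing_back 0.66 [341.6, 308.5] 2107 [ 417. -379.   35.] [ 387. -435.    2.] [ 452. -307.   48.]
brass_weight 0.79 [384.0, 257.8] 223 [ 574. -269.   23.] [ 564. -278.    3.] [ 592. -251.   41.]
stapler 0.86 [340.9, 309.4] 2111 [ 417. -380.   35.] [ 387. -436.    3.] [ 452. -307.   48.]
marker 0.68 [242.2, 177.2] 104 [421. 320.  15.] [408. 269.   2.] [436. 390.  19.]
```

View pics/s1.png

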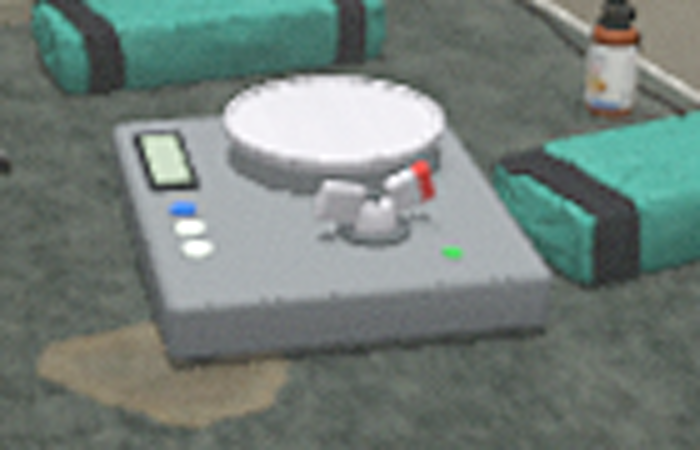

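The zoom shows the red wing pointing roughly along the scale's +x, at about crop (420,180). The plain wing is at (340,200) and the green dot at (453,253). The scale's yaw is about -12°, with the screw near (574, 23). I'll check the travel corridor and the IK for a rotating-tool stroke.

Run:
```python
from h import *
import pickle
p=pickle.load(open("scene0.pkl","rb")); C=cloud(p).reshape(-1,3)
R=np.hypot(C[:,0],C[:,1]);A=np.degrees(np.arctan2(C[:,1],C[:,0]))
for a in range(-10,80,10):
    m=(A>=a)&(A<a+10)&(p["depth"].ravel()>0)&(R>300)
    print(a,[int(np.percentile(C[m&(R>r)&(R<=r+100),2],99)) if (m&(R>r)&(R<=r+100)).sum()>5 else None for r in range(300,900,100)])
for y in range(-180,180,20):
    q=ctrl.inverse_kinematics([574,23,62],[180,0,y]); print(y,None if q is None else np.round(q))
```

```text
-10 [3, 44, 45, 45, 49, 323]
0 [3, 46, 76, 75, 51, 324]
10 [4, 45, 69, 70, 5, 97]
20 [3, 3, 46, 4, 50, 50]
30 [3, 3, 16, 50, 52, 424]
40 [-2, 4, 17, 49, 412, 432]
50 [-850, 2, 526, 510, 115, 322]
60 [-850, 307, 525, 344, 113, 4]
70 [-850, -850, -849, -849, -848, -29]
-180 [  2.  55. -15.  94.  23.  34.  64.]
-160 [  5.  56. -20.  94.  29.  35.  78.]
-140 [  7.  56. -25.  94.  35.  38.  93.]
-120 [ 10.  57. -31.  94.  42.  40. 108.]
-100 [ 12.  59. -36.  94.  47.  44. 124.]
-80 [ 14.  60. -41.  94.  51.  47. 140.]
-60 [ 16.  61. -45.  94.  54.  49. 158.]
-40 [-31.  71.  62.  95. -71.  61. -75.]
-20 [-21.  60.  33.  95. -47.  40. -73.]
0 [-18.  58.  26.  95. -38.  36. -61.]
20 [-16.  57.  21.  95. -32.  34. -46.]
40 [-14.  56.  16.  95. -26.  33. -32.]
60 [-11.  56.  12.  95. -19.  32. -18.]
80 [ -9.  55.   8.  95. -12.  31.  -4.]
100 [-7. 55.  3. 95. -5. 31.  9.]
120 [-5. 55. -1. 95.  2. 31. 23.]
140 [-3. 55. -6. 94.  9. 31. 36.]
160 [ -0.  55. -10.  94.  16.  32.  50.]
```

Run:
```python
from h import *
ctrl.move_to([574,23,230],[180,0,120])
ctrl.gripper_to(0.0)
p=ctrl.get_image("wrist"); print(p["xyz"],p["orientation"],p["fx"],p["cx"],p["cy"])
o=ctrl.observe();print(o["time_s"],o["position"],o["orientation"],o["finger_gap"],o["contact_force"])
import pickle;pickle.dump(p,open("w1.pkl","wb"))
print(proj_w(p,[574,23,65]))
cv2.imwrite("pics/w1.png",p["img"])
```

```text
[538.51421596  82.54754112 365.27104392] [ 1.64130344e+02 -1.10340851e-02  2.99599613e+01] 309.70691628693146 321.5524586180872 201.94558206825147
3.5333 [573.99527062  22.98122156 229.9955851 ] [-1.79999104e+02  4.66026010e-04  1.19998750e+02] 0.0001799687203554006 [0.78470167 0.97256881 0.37498618]
[[322.5060231  186.42302343]]
```

View pics/w1.png

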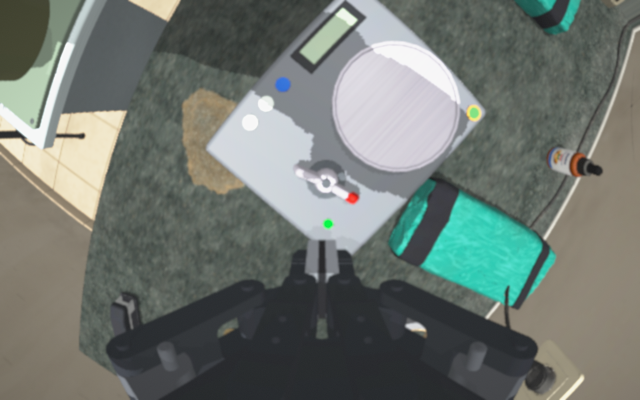

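The wrist view is clear: hub at about (326,182), red tip (352,198), plain wing end (300,172), green dot (328,224), and pan centre (396,106). There is also a yellow-green spot, probably a level bubble, at (474,113). Next I'll turn these into positions.

```bash
cat >> h.py <<'E'
def measure(p,verbose=True):
    h=cv2.cvtColor(p["img"],cv2.COLOR_BGR2HSV); H,S,V=[h[...,i].astype(int) for i in range(3)]
    win=np.zeros((400,640),bool); win[:260,220:480]=1
    def big(m):
        n,l,st,c=cv2.connectedComponentsWithStats((m&win).astype(np.uint8)); 
        i=1+np.argmax(st[1:,4]); return c[i],st[i,4]
    red=big(((H<8)|(H>172))&(S>150)&(V>120))
    g=big((H>50)&(H<75)&(S>150)&(V>120))
    return red,g
E
python3 - <<'E'
from h import *
import pickle; p=pickle.load(open("w1.pkl","rb"))
red,g=measure(p); print(red,g)
G=plane_w(p,g[0],42); Rt=plane_w(p,red[0],42+29); print("green",G,"red",Rt)
gray=cv2.cvtColor(p["img"],cv2.COLOR_BGR2GRAY)
# pan via depth
C=cloud_w(p); 
d=np.hypot(C[...,0]-596,C[...,1]-126)
m=(abs(C[...,2]-68)<3)&(d<85)
cn=max(cv2.findContours(m.astype(np.uint8),0,1)[0],key=len)[:,0]
pts=np.array([plane_w(p,c,68)[:2] for c in cn.astype(float)])
A=np.c_[2*pts,np.ones(len(pts))]; s=np.linalg.lstsq(A,(pts**2).sum(1),rcond=None)[0]
print("pan",s[:2],np.sqrt(s[2]+s[0]**2+s[1]**2))
# deck by depth
m=(abs(C[...,2]-42)<4)&(np.hypot(C[...,0]-567,C[...,1]-86)<190)
r=cv2.minAreaRect(C[m][:,:2].astype(np.float32)); print(r)
# wings: depth > 52 near hub
d=np.hypot(C[...,0]-574,C[...,1]-23)
m=(C[...,2]>50)&(d<45); q=C[m]; print(m.sum(),q.mean(0),q[:,2].max())
q2=q[:,:2]-q[:,:2].mean(0); w,v=np.linalg.eigh(q2.T@q2); print(np.degrees(np.arctan2(v[1,1],v[0,1])))
s_=ctrl.get_image("wrist")
for l in ["red_tip","transit_screw"]:
  for k in ctrl.silhouettes(s_,l)[:2]: print(l,k["p"],k["xy"],k["region"].sum())
cv2.imwrite("pics/w1z.png",cv2.resize(p["img"][140:260,250:410],None,fx=5,fy=5,interpolation=cv2.INTER_CUBIC))
E
```

```text
(array([352.2125, 197.5875]), np.int32(80)) (array([327.76785714, 223.39285714]), np.int32(56))
green [602.78242917 -15.02208041  42.        ] red [604.33063157  29.08626771  71.        ]
pan [597.13785335 129.97768494] 64.20636724670975
((606.583984375, 81.73152160644531), (248.7416229248047, 287.58709716796875), 77.97010803222656)
36838 [568.49768491  32.20948431 291.79966335] 327.51591382168414
-150.60061590084274
red_tip 0.95 [327.6, 178.6] 957
transit_screw 0.76 [327.4, 180.7] 955
```

View pics/w1z.png

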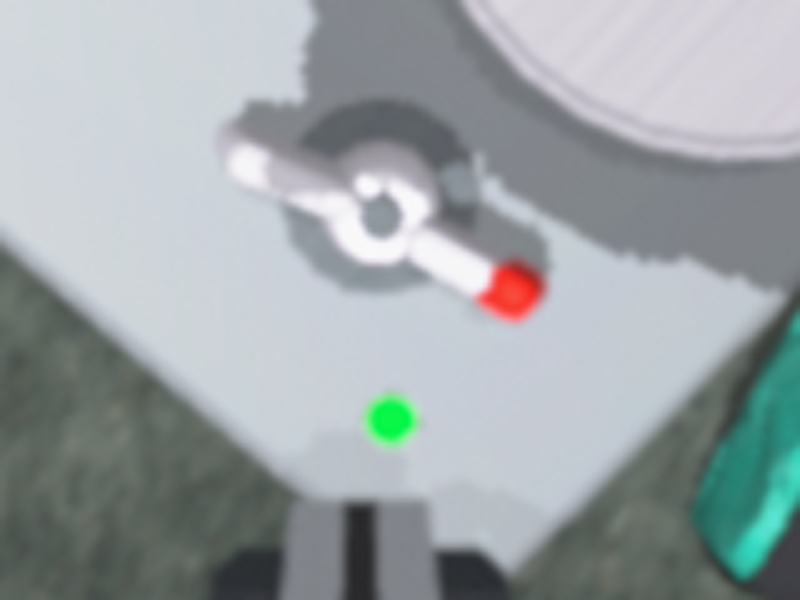

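Run:
```python
from h import *
import pickle; p=pickle.load(open("w1.pkl","rb"))
z=lambda u,v:(250+u/5,140+v/5)
print("hub top",plane_w(p,z(381,216),65)," ends",plane_w(p,z(247,165),75),plane_w(p,z(515,290),75))
C=cloud_w(p)
for u,v in [(381,216),(247,165),(515,290),(440,260),(600,350),(360,540),(420,510)]:
    a,b=z(u,v); print(u,v,C[int(b),int(a)].round(1))
S=np.array([575.5,27.3]);q=np.array([o for o in [ctrl.observe()["qpos"]]])
def P(psi,a,b):
    t=np.radians(psi);return S+a*np.array([np.cos(t),np.sin(t)])-b*np.array([-np.sin(t),np.cos(t)])
for psi in (183.6,240,300,360,418): print(psi,P(psi,27,12),ctrl.inverse_kinematics([*P(psi,27,12),62],[180,0,psi-180]))
```

```text
hub top [575.53287304  27.67499055  65.        ]  ends [547.14484635  25.39328251  75.        ] [604.32210535  29.84416487  75.        ]
381 216 [575.1  28.   66.6]
247 165 [546.7  25.7  77.4]
515 290 [603.6  30.5  78.4]
440 260 [588.9  27.3  73. ]
600 350 [635.3  21.6  42.1]
360 540 [568.   31.8 235.9]
420 510 [573.   34.7 228.9]
183.6 [547.7997921   37.58097671] [-19.81052491  56.56041498  24.99252239 100.41003552 -41.01764506
  32.49351091 -55.53822777]
240 [551.60769515   9.9173141 ] [ -9.82169028  54.36821479  10.63687217  99.62629515 -18.79622326
  27.75062731 -16.81487968]
300 [578.60769515  -2.0826859 ] [-3.42315001 55.13527563  0.92670001 93.65346747 -1.466922   31.22309675
 28.36114052]
360 [602.5  15.3] [  1.00715886  56.73367783 -11.42178146  88.03882391  16.03119032
  36.83941453  71.73286903]
418 [599.98439729  43.83826743] [  5.58512362  58.3812303  -26.99114074  88.02388671  35.08959307
  42.245441   111.15695967]
```

The hub (575.4, 27.6), the pan and the green dot agree to within a millimetre. The red wing is at about 4° in the world frame, so the joint is near 0.9. Stroke 1 will push the plain wing through about 235° on the side away from the pan.

```bash
cat >> h.py <<'E'
S=np.array([575.4,27.5])
def P(psi,a,b):
    t=np.radians(psi);return S+a*np.array([np.cos(t),np.sin(t)])-b*np.array([-np.sin(t),np.cos(t)])
def go(psi,a,b,z,speed=80):
    y=psi-180; y=(y+180)%360-180
    ctrl.line_to([*P(psi,a,b),z],speed=speed,ori=[180,0,y])
def st():
    o=ctrl.observe(); return round(o["time_s"],2),o["position"].round(1),o["contact_force"].round(1),round(float(o["moment"][2]),2),o["qpos"].round(0)[6]
E
python3 - <<'E'
from h import *
p0=P(184,27,28)
ctrl.move_to([*p0,125],[180,0,4]); print(st())
go(184,27,28,62,120); print(st())
p=ctrl.get_image("wrist"); cv2.imwrite("pics/w2.png",p["img"])
E
```

```text
(5.08, array([546.6,  53.5, 125.1]), array([ 0.1, -0.2,  0.1]), 0.01, np.float64(-60.0))
(5.76, array([546.8,  53.4,  62.6]), array([0.6, 0.4, 1.1]), 0.03, np.float64(-57.0))
```

View pics/w2.png

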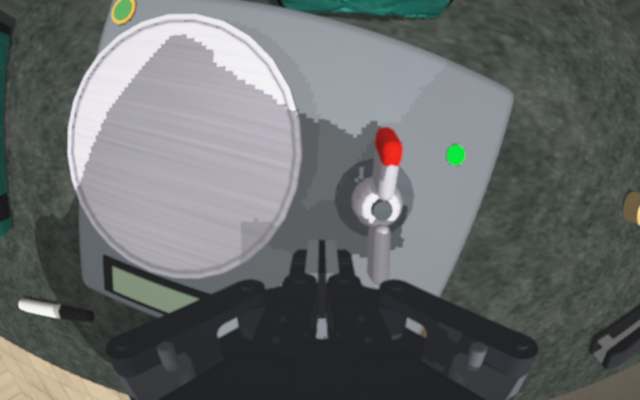

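The fingertips are down at about (322,260), left of (behind) the plain wing at (379,255), and clear of both hub and pan. Now I'll push.

Run:
```python
from h import *
go(184,27,12,62,60); print(st())
for psi in range(196,418,12):
    go(psi,27,12,62,60)
    s=st(); f=np.hypot(*s[2][:2]); print(psi,s)
    if f>12: print("STOP");break
p=ctrl.get_image("wrist"); cv2.imwrite("pics/w3.png",p["img"])
```

```text
(6.22, array([547.8,  37.1,  62.2]), array([-0.2, -0.5, -0.1]), 0.02, np.float64(-55.0))
196 (6.58, array([546.2,  31.7,  62. ]), array([-0.1,  0.2,  0.6]), -0.0, np.float64(-46.0))
208 (6.94, array([546. ,  25.6,  62. ]), array([ 0.4, -0.1,  0.2]), -0.0, np.float64(-38.0))
220 (7.3, array([547. ,  19.5,  62. ]), array([ 0.3,  0.5, -0.4]), 0.0, np.float64(-30.0))
232 (7.66, array([549.3,  13.8,  62. ]), array([ 0. ,  0.1, -0.7]), -0.02, np.float64(-22.0))
244 (8.02, array([552.7,   8.7,  62. ]), array([-0.1,  0.5, -0.1]), -0.01, np.float64(-14.0))
256 (8.38, array([557.2,   4.4,  62. ]), array([-0.9,  0.2, -0.1]), -0.0, np.float64(-6.0))
268 (8.73, array([562.4,   1.1,  62. ]), array([-0.4, -0.9,  0.4]), 0.02, np.float64(1.0))
280 (9.09, array([568.2,  -1. ,  62. ]), array([ 0. ,  0.6, -0.4]), 0.05, np.float64(9.0))
292 (9.45, array([574.2,  -1.9,  62. ]), array([-0.5, -0.4,  0.2]), -0.02, np.float64(17.0))
304 (9.81, array([580.4,  -1.5,  62. ]), array([-0.7, -0.2, -0.9]), -0.05, np.float64(25.0))
316 (10.17, array([5.863e+02, 2.000e-01, 6.200e+01]), array([-0.6, -1.5,  0.3]), -0.04, np.float64(33.0))
328 (10.53, array([591.8,   3. ,  62. ]), array([-0.4, -0.6,  0.3]), -0.0, np.float64(41.0))
340 (10.88, array([596.5,   7. ,  62. ]), array([-0.3, -0.4, -0.5]), 0.01, np.float64(49.0))
352 (11.24, array([600.3,  11.8,  62. ]), array([-0.8,  0.2, -0.6]), -0.03, np.float64(58.0))
364 (11.6, array([603. ,  17.4,  61.9]), array([ 0.7, -0.9, -0.4]), 0.01, np.float64(66.0))
376 (11.96, array([604.5,  23.3,  62. ]), array([0.7, 0.5, 0.6]), -0.01, np.float64(75.0))
388 (12.32, array([604.7,  29.4,  62. ]), array([ 0.8, -0.1, -0.4]), -0.07, np.float64(83.0))
400 (12.68, array([603.7,  35.5,  62. ]), array([0.2, 0.5, 0.5]), 0.02, np.float64(92.0))
412 (13.03, array([601.4,  41.2,  62. ]), array([-0.3, -0. , -0.6]), 0.01, np.float64(101.0))
```

View pics/w3.png

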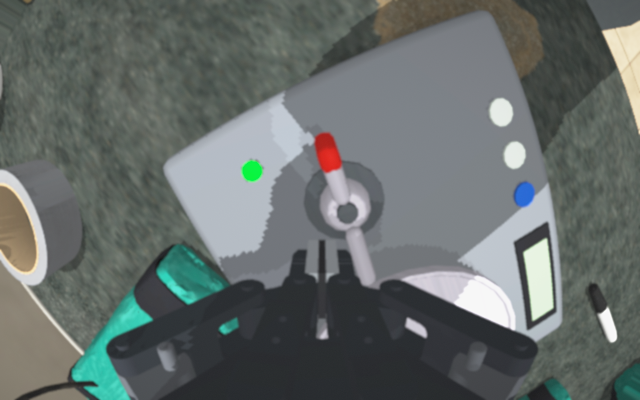

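Stroke 1 worked. In this view the red wing is at (328,152), with the hub at (347,212). I'll lift, go to the start of stroke 2 behind the red wing, and measure from there.

Run:
```python
from h import *
go(412,27,24,62,80); go(412,27,24,130,150)
ctrl.move_to([*P(240,27,32),130],[180,0,60]); 
p=ctrl.get_image("wrist"); cv2.imwrite("pics/w4.png",p["img"]); print(st())
r,g=measure(p); R=plane_w(p,r[0],73)[:2]; G=plane_w(p,g[0],42)[:2]; print(r,g,R,G, np.degrees(np.arctan2(*(R-S)[::-1])),np.hypot(*(R-S)))
```

```text
(16.07, array([534.2,  20.1, 129.8]), array([-0.3,  0.9, -0.1]), -0.05, np.float64(-25.0))
(array([377.34375, 224.10625]), np.int32(160)) (array([421.32824427, 203.7480916 ]), np.int32(131)) [565.17053378   0.58350362] [602.66975291 -15.16687106] -110.80901857620398 28.794786968738606
```

View pics/w4.png

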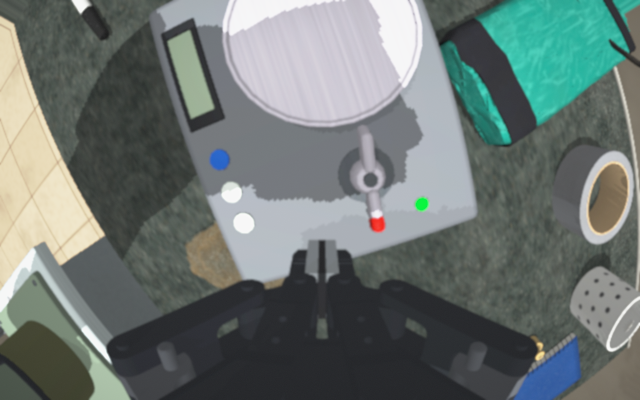

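The red wing is now at 249°, with 54° left to the dot at 303°. The green dot hasn't moved: (602.7, -15.2) against (602.8, -15.0) at the start. The finger is about 14 mm half-thick at wing height, so I'll use b=19 and take fine steps with a force guard near the stop.

Run:
```python
from h import *
go(249,27,32,130,150); go(249,27,32,62,150); print(st())
go(249,27,19,62,60)
for psi in [257,266,275,284,290,294,297,299,301,302,303,304,305,306]:
    go(psi,27,19,62,40)
    F=[]
    for _ in range(4): ctrl.sleep(.03); F.append(ctrl.observe()["contact_force"])
    f=np.mean(F,0); t=np.radians(psi); n=np.array([-np.sin(t),np.cos(t)]); print(psi,st()[0],"push",round(-f[:2]@n,2),f.round(1))
    if -f[:2]@n>4: print("STOP");break
p=ctrl.get_image("wrist"); cv2.imwrite("pics/w5.png",p["img"])
```

```text
(16.98, array([536.1,  13.9,  62.6]), array([-0.2,  0.3,  0.4]), 0.01, np.float64(-18.0))
257 17.77 push -0.11 [0.1 0.1 0.2]
266 18.22 push 0.16 [-0.2  0.1 -0.1]
275 18.66 push 0.03 [-0.  -0.2 -0.6]
284 19.1 push -0.13 [0.  0.3 0.2]
290 19.49 push -0.24 [ 0.4 -0.3  0.1]
294 19.88 push -0.19 [ 0.1  0.2 -0.4]
297 20.26 push 0.15 [-0.2  0.1 -0.3]
299 20.64 push 0.25 [-0.6  0.6  0.2]
301 21.02 push -0.1 [-0.2  0.6 -0.2]
302 21.41 push 0.86 [-0.5 -0.9  0.4]
303 21.79 push 1.11 [-0.8 -0.8 -0. ]
304 22.18 push 0.88 [-0.5 -0.9  0.3]
305 22.56 push 1.04 [-0.6 -0.9 -0.2]
306 22.94 push 1.05 [-0.7 -0.8  0.1]
```

View pics/w5.png

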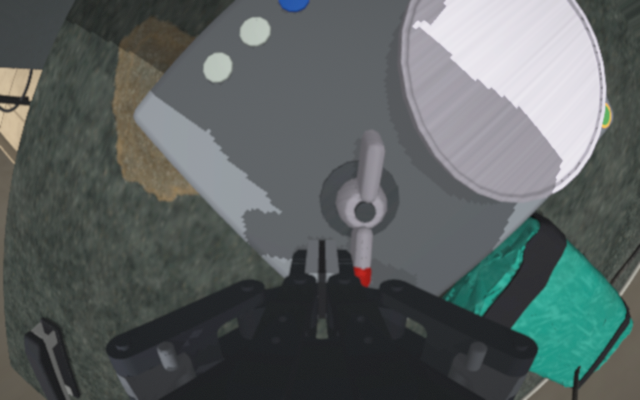

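The push has been steady at about 1 N since 302, with no stop felt yet, and the red tip is still short of the dot. I'll continue in small steps.

Run:
```python
from h import *
for psi in range(308,336,2):
    go(psi,27,19,62,40)
    F=[]
    for _ in range(3): ctrl.sleep(.03); F.append(ctrl.observe()["contact_force"])
    f=np.mean(F,0); t=np.radians(psi); n=np.array([-np.sin(t),np.cos(t)])
    p=ctrl.get_image("wrist"); r,g=measure(p); R=plane_w(p,r[0],73)[:2]
    print(psi,st()[0],"push",round(-f[:2]@n,2),f.round(1),"red",np.degrees(np.arctan2(*(R-S)[::-1])).round(1),r[1])
    if -f[:2]@n>4: print("STOP");break
cv2.imwrite("pics/w6.png",p["img"])
```

```text
Traceback (most recent call last):
  File "h.py", line 31, in measure
    red=big(((H<8)|(H>172))&(S>150)&(V>120))
  File "h.py", line 30, in big
    i=1+np.argmax(st[1:,4]); return c[i],st[i,4]
        ~~~~~~~~~^^^^^^^^^^
ValueError: attempt to get argmax of an empty sequence
```

```bash
sed -i 's/win\[:260,220:480\]/win[:300,220:480]/; s/(V>120))$/(V>60))/' h.py; sed -i 's/S>150)&(V>120)/S>150)\&(V>60)/' h.py
python3 - <<'E'
from h import *
for psi in range(308,332,2):
    go(psi,27,19,62,40)
    F=[]
    for _ in range(3): ctrl.sleep(.03); F.append(ctrl.observe()["contact_force"])
    f=np.mean(F,0); t=np.radians(psi); n=np.array([-np.sin(t),np.cos(t)])
    p=ctrl.get_image("wrist")
    try:
        r,g=measure(p); R=plane_w(p,r[0],73)[:2]; red=np.degrees(np.arctan2(*(R-S)[::-1])).round(1),r
    except Exception as e: red=None
    print(psi,st()[0],"push",round(-f[:2]@n,2),f.round(1),red)
    if -f[:2]@n>4: print("STOP");break
cv2.imwrite("pics/w6.png",p["img"])
E
```

```text
308 23.79 push 5.16 [-4.7 -2.4  1.5] None
STOP
```

View pics/w6.png

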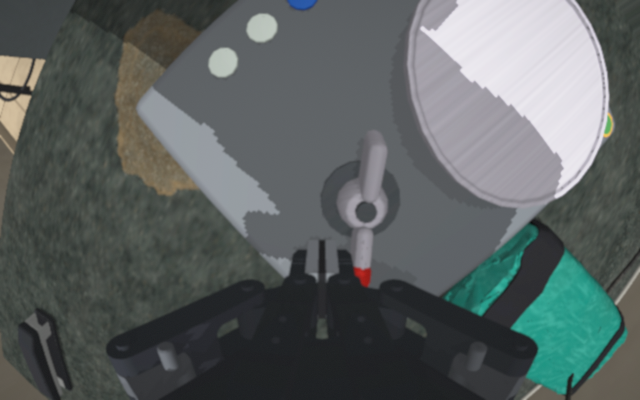

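The push jumped from 1 to 5 N, which is the signature of the stop. I'll back off, lift, and look from above.

Run:
```python
from h import *
go(308,27,34,62,80); go(308,27,34,140,150); ctrl.line_to([*P(308,60,60),190],speed=200)
p=ctrl.get_image("wrist"); cv2.imwrite("pics/w7.png",p["img"]); print(st())
try:
    r,g=measure(p); R=plane_w(p,r[0],73)[:2]; G=plane_w(p,g[0],42)[:2]; print(r,g,R,G,np.degrees(np.arctan2(*(R-S)[::-1])),np.degrees(np.arctan2(*(G-S)[::-1])))
except Exception as e: print(e)
```

```text
(25.32, array([564.7, -56.2, 189. ]), array([ 0. , -0.1, -1.3]), 0.04, np.float64(29.0))
(array([390.11267606, 164.0915493 ]), np.int32(142)) (array([381.88888889, 181.03333333]), np.int32(90)) [590.16255513   2.12917414] [602.955031   -14.60534321] -59.80610383737512 -56.79803116163966
```

View pics/w7.png

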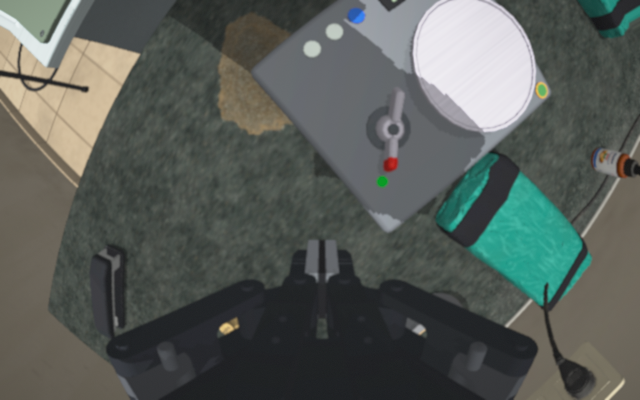

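Run:
```python
from h import *
p=ctrl.get_image("wrist"); cv2.imwrite("pics/w8.png",cv2.resize(p["img"][70:200,310:470],None,fx=5,fy=4.6*5/4.6,interpolation=cv2.INTER_CUBIC)[:600])
s=ctrl.get_image("scene"); cv2.imwrite("pics/s2.png",cv2.resize(s["img"][150:240,250:390],None,fx=5,fy=5,interpolation=cv2.INTER_CUBIC))
C=cloud(s)
for l in ["check_scale","brass_weight","stapler","marker","small_weight"]:
    for k in ctrl.silhouettes(s,l)[:1]: print(l,k["p"],k["xy"],np.median(C[k["region"]&(s["depth"]>0)],0).round())
```

```text
check_scale 0.79 [312.9, 193.6] [554.  38.  44.]
brass_weight 0.54 [242.6, 177.5] [419. 329.  15.]
stapler 0.82 [341.9, 309.6] [ 417. -381.   35.]
marker 0.52 [244.5, 176.5] [421. 323.  16.]
small_weight 0.45 [427.3, 256.4] [ 675. -306.   18.]
```

View pics/w8.png

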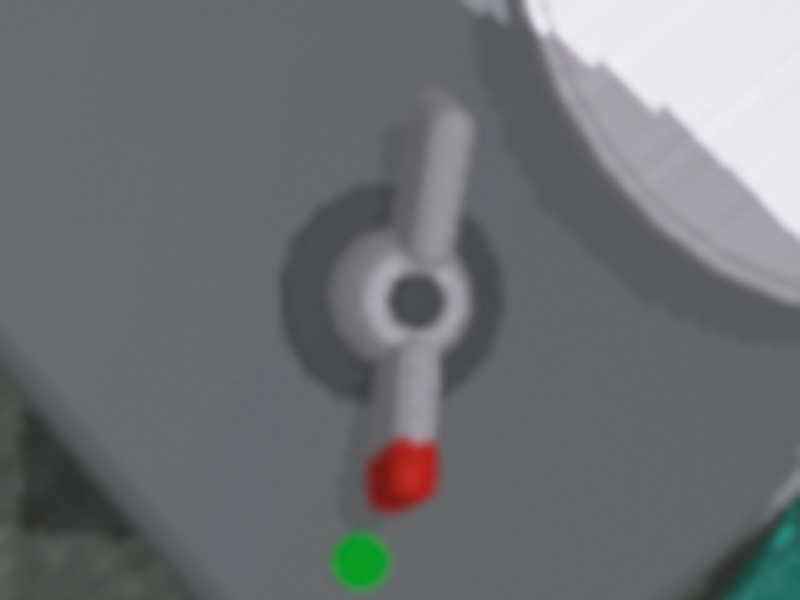

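View pics/s2.png

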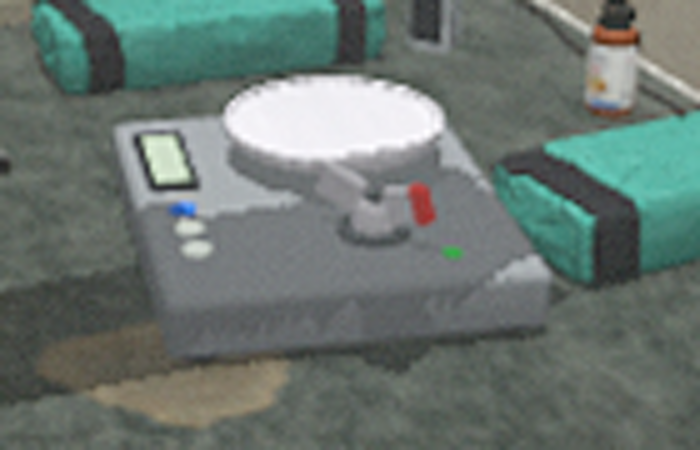

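Run:
```python
from h import *
p=ctrl.get_image("wrist")
z=lambda u,v:(310+u/5,70+v/5)
for zz in (74,78):
    a=plane_w(p,z(452,108),zz)[:2]; b=plane_w(p,z(415,472),zz)[:2]; print(a,b,np.degrees(np.arctan2(*(b-a)[::-1])))
a=plane_w(p,z(432,250),68)[:2]; b=plane_w(p,z(418,360),68)[:2]; print(a,b,np.degrees(np.arctan2(*(b-a)[::-1])))
print(plane_w(p,z(417,300),65))
```

```text
[558.49054092  54.43309133] [592.2522442   3.7314116] -56.34078095088137
[557.90158445  53.52890986] [591.1252669    3.63520358] -56.34078095088141
[571.89664321  34.7812632 ] [581.93357376  18.86166931] -57.76953033042454
[575.91447347  26.90891805  65.        ]
```

The line through both wing ends points at -56.3°, and the dot is at -56.8°, so the screw is at its stop. The hub, dot and scale haven't moved. The hand is clear at z = 189 mm, so I'm handing in.

Run:
```python
from h import *
ctrl.sleep(.3); print(st()); print(ctrl.job_done())
```

```text
(26.02, array([565.1, -56.7, 190. ]), array([ 0.3, -0.3,  0.9]), 0.03, np.float64(29.0))
the job is handed in; nothing more can be done
None
```

The transit screw is undone, and I handed the job in at 26 s of the 51 s allowed. I kept the fingers shut so they could not pinch. The first stroke pushed the plain wing about 245° round, on the side away from the pan. The second pushed the red wing the last 54° or so, until the push rose from about 1 N to 5 N at the stop.

**Screw:** the line through both wing ends points at -56.3° and the green dot lies at -56.8°. An earlier estimate from the red patch alone gave -59.8°, about 0.05 rad short, which is still well inside the 0.2 rad limit.

**Scale:** the green dot and the hub are within about 1 mm of where they started.

**Bystanders:** the stapler is within about 1 mm. The marker reads about 3 mm off, which I take as detection noise. For two of them the check was incomplete:
- **Brass weight:** in the final check the network reported the marker instead, so its position was not confirmed again.
- **Small weight:** it was only detected at the end, so I had no starting position to compare.

The arm never came near either weight.

**Hand:** it finished clear, with the TCP at z = 190 mm and no contact force.

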